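Empty the UV curing unit and zero its exposure counter

TASK

The curing run is over: press the free edge of the curing unit's lid down until its catch lets go and the lid swings fully open, then move every black printed nozzle out of the chamber into the steel pan, each standing upright on its foot. Also turn the exposure counter's knob all the way back to its zero stop, leave the lid fully open so that the chamber can air, and leave the other things on the bench where they are.

Things in the scene. Friction and masses are not known exactly. Their poses are not given: they have to be found in the camera images.
- curer: UV curing unit, fixed. Origin: under the centre of its chamber, on the bench; z up, +x its far side at yaw 0. The open-topped chamber is 212 (x) by 256 mm (y), centred on the origin; floor 58 mm above the bench, 12 mm walls ending at 134 mm. A grey control deck, 130 mm high, lies on its -y side: y -140 to -245, x -118 to 118 mm. Lid hinge: along x at y = +137, z = 152 mm
- lid (a joint): angle of the unit's orange see-through lid (240 x 289 x 8 mm): 0 shut, 1.9 fully open (stop; it then leans outward on the +y side), negative when pressed in (stop -0.035). A catch under its free (-y) edge holds it: press that edge down about 9 mm (4 to 10 N) and let go; a damped spring (3 N at the edge) swings it fully open by itself in about 3 s and keeps it there
- lid_press (a point): centre of the dark rubber pad (70 x 36 mm) on the lid's top at the middle of its free (-y) edge: the place to press; 161 mm above the bench when shut, 262 mm from the hinge. It moves with the lid
- counter (a joint): reading of the exposure counter's knob on the deck, rad: 0 at its zero stop, up to 5. Positive = clockwise from above, so turn it counter-clockwise from above to come back to zero. It stays where it is left (friction about 0.05 N m) and may be regripped
- counter_grip (a point): on the knob's axis at the height to grip: middle of its upright black bar, 57 long, 14 thick, 32 mm high (top 7 mm above this point, disc under it 23 mm below). Turns with the knob, its x along the bar; yaw = unit's yaw minus reading. The white line on the bar points to the zero mark (-x) at 0. Stands at x -5, y -198.5 mm in the unit's frame, 167 mm above the bench
- pan: open stainless pan, fixed, 250 (x) x 170 (y) x 45 mm high, walls and floor 4 mm thick. Origin: centre of its underside; z up. It starts empty
- nozzle1: black printed nozzle, 90 g: round foot 54 mm across and 18 mm high, above it a round stem 26 mm across (a 34 mm collar up to 26 mm), 80 mm tall in all. Origin: centre of the foot's underside; z up along the stem. May be absent (None)
- nozzle2: black printed nozzle, 90 g: round foot 54 mm across and 18 mm high, above it a round stem 26 mm across (a 34 mm collar up to 26 mm), 80 mm tall in all. Origin: centre of the foot's underside; z up along the stem. May be absent (None)
- nozzle3: black printed nozzle, 90 g: round foot 54 mm across and 18 mm high, above it a round stem 26 mm across (a 34 mm collar up to 26 mm), 80 mm tall in all. Origin: centre of the foot's underside; z up along the stem. May be absent (None)
- nozzle4: black printed nozzle, 90 g: round foot 54 mm across and 18 mm high, above it a round stem 26 mm across (a 34 mm collar up to 26 mm), 80 mm tall in all. Origin: centre of the foot's underside; z up along the stem. May be absent (None)
- nozzle5: black printed nozzle, 90 g: round foot 54 mm across and 18 mm high, above it a round stem 26 mm across (a 34 mm collar up to 26 mm), 80 mm tall in all. Origin: centre of the foot's underside; z up along the stem. May be absent (None)
- wash_bottle: white wash bottle, 64 mm across, 190 mm tall; leave alone
- resin_bottle: black resin bottle, 80 mm across, 200 mm tall; leave alone
- jar: amber jar, 60 mm across, 90 mm tall; leave alone
- scraper: scraper lying flat, 250 mm long; leave alone
- brush: brush lying flat, 180 mm long; leave alone
- beaker: white open beaker, 76 mm across, 90 mm tall; leave alone
- holed_plate: flat perforated aluminium plate 150 x 110 x 6 mm; leave alone

How it is judged:
By the outcome, as a careful person would: the job done as asked, in the order asked, and still so for the second after the job is handed in, with the robot touching nothing.
Of nozzle1, nozzle2, nozzle3, nozzle4, nozzle5 only 3 to 5 are there at a start; the rules pass over those that are not, and their reading is None.
At some moment in a run one of nozzle1, nozzle2, nozzle3, nozzle4, nozzle5 may be knocked a few centimetres aside while the robot is not near it.
It also fails if it takes over 210 s, if anything falls off the work surface, if the arm or the gripper's body presses on something with over 40 N, if the wrist force passes 120 N, or if a joint passes its speed limit or range.

ROBOT

A 6-joint arm with a two-finger parallel gripper is mounted at the origin on the work surface. World frame = base frame: x ahead of the robot, y to its left, z up, the work surface at z = 0. Lengths are in m, angles in rad, forces in N, time in s.
With the tool pointing down it reaches from about 0.375 to 0.9 m from the base axis. Payload 3.1 kg.
Tool frame: the origin (TCP) lies between the finger pads; the fingertips stand 19 mm ahead of it and the grasp point (between the pads) is the TCP; z points along the fingers, y is the direction in which the jaws open and shut (so a half turn about z gives the same grasp; the last joint's range is limited). The gripper opens to 87 mm and grips with 3 to 60 N. Pads are 19 mm wide; open, the fingers measure 117 mm over their backs; the gripper's body (75 mm by 190 mm) begins 51 mm behind the grasp point.
Start: joints at [-1.417, 0.527, 1.433, -0, 1.181, -0.178], TCP at [0.204, -0.591, 0.242] pointing down, gripper open.
Joint ranges: [-3.08, 3.08], [-0.75, 2.2], [0.22, 2.44], [-1.43, 4.57], [0, 2.65], [-2.85, 2.85]. Speed limits (rad/s): [2.79, 2.79, 3.14, 3.14, 3.14, 3.14].

INTERFACE

Orientations are given as a unit quaternion [x, y, z, w].
In Python, from rig import robot gives the robot as it stands.
- The arm moves only by the tool apply_moves, never from a script. Its argument "series" is a list of rows, each a list of 7 numbers: the shift along the tool's x, y, z in cm, then the turn, a rotation vector about the tool's x, y, z in degrees, then the opening, from 0 (shut) to 1 (fully open). In form: [[dx, dy, dz, rx, ry, rz, grip], ...]. A call has 1 to 5 rows; each row is the pose to reach, as a shift and turn from the pose commanded when the call began, along the tool's axes at that moment; what a row does not reach only later rows make up. A row lasts 1/12 s, in which the tool goes at most 41.7 mm and 7.16 degrees, less where a joint would pass 70% of its speed; a pose out of reach is approached as far as the arm can. A call with a gripper value outside its range is refused whole. The fingers move at their own pace and stop on an object; "newtons" is the grip in N (left out, the last holds). Time passes only in rows, so rows that repeat a pose let the fingers close. It gives the time, the measured TCP pose, the force and the opening at its end, in the units of the state.
- robot.get_obs(): the state, without advancing time (a new reading comes with each control period).
- robot.camera(name): name is "side" or "top"; returns the picture (480x640x3 uint8, red, green, blue); there is no depth.
- robot.camera_params(name): a dict with "mtx" (3x3 intrinsics, pixels), "D" ([k1, k2, p1, p2, k3] as OpenCV has them; the pictures are not rectified), "origin" and "rotation" of the camera in the world. Camera axes: x right, y down, z forward; pixel columns grow to the right and rows downward; lengths in m; the calibration is good to about 2 mm. A picture is of the moment at which its call begins. camera_params takes no time and is no camera call.
- robot.hand_in(): hands the job in, once; it reports no verdict.
The state is a dict: "time": time; "q": joint angles; "joint_velocities": joint speeds; "joint_torque": joint torques, N m; "position": TCP position; "tool_rot": TCP orientation; "ft_force": force on the tool from outside, world axes, zero at the start; "moment": the same for the moment, N m; "grip_width": finger opening in m.
Only numpy, scipy, OpenCV 4.12 (cv2) and the standard library are available. Lean on these libraries where they do the work, as an engineer would, in place of code of your own. Each camera call takes 0.05 s, during which the arm holds its last target. There are 200 camera calls.

## Working session

There is one attempt and no reset: what is moved stays moved. The work goes in short steps, Python scripts to look and compute and a tool call to move; the robot and the scene stay as the last step left them, time stands still between calls to the robot, and variables do not carry over. Pictures are saved under pics/ and viewed, about 12 in all and at most 16, crops included, and the job is handed in when it is done.

Besides the shell and the picture viewer there is one more tool, called after "Call:" as name(argument=value, ...), one argument or row to a line, values as JSON. apply_moves: Moves the arm, as the interface text tells. Its arguments: {"type":"object","properties":{"series":{"type":"array"},"newtons":{"type":"number"}},"required":["series"]}

```bash
ls && mkdir -p pics && python3 - <<'E'
from rig import robot
import cv2, numpy as np
for n in ("top","side"):
    cv2.imwrite(f"pics/{n}0.png", robot.camera(n)[:,:,::-1])
    p=robot.camera_params(n); print(n,p)
print(robot.get_obs())
E
```

```text
pics
top {'mtx': array([[556.55731086,   0.        , 319.87738045],
       [  0.        , 556.55731086, 234.01323638],
       [  0.        ,   0.        ,   1.        ]]), 'D': array([-0.00183133,  0.        ,  0.        ,  0.        ,  0.        ]), 'origin': array([ 0.33026843, -0.10524725,  1.62861733]), 'rotation': array([-0.69895886,  0.71275243, -0.04375934,  0.03905913])}
side {'mtx': array([[476.47287387,   0.        , 326.52674815],
       [  0.        , 476.47287387, 237.08761192],
       [  0.        ,   0.        ,   1.        ]]), 'D': array([-0.0477917,  0.       ,  0.       ,  0.       ,  0.       ]), 'origin': array([ 0.73399902, -0.91859869,  0.87424816]), 'rotation': array([ 0.90383216,  0.10948531, -0.05144356, -0.41043143])}
{'time': 0.1, 'q': array([-1.41747191e+00,  5.28366560e-01,  1.43379303e+00, -1.98805464e-05,
        1.18142242e+00, -1.78492545e-01]), 'joint_velocities': array([ 1.21813874e-03, -1.21521511e-03, -2.13588652e-03,  6.30346291e-05,
       -2.43890934e-03,  2.29286218e-04]), 'joint_torque': array([ 1.52462794e-04, -4.40984952e+01, -1.77151448e+01,  6.34144549e-02,
        5.34250389e-02, -5.97988151e-05]), 'position': array([ 0.20352876, -0.59025543,  0.24066755]), 'tool_rot': array([ 9.86267616e-01,  1.65152054e-01,  3.32503769e-06, -9.94715202e-04]), 'ft_force': array([ 0.83644632, -0.22976066,  0.27841072]), 'moment': array([ 0.01243936, -0.01984864, -0.05247179]), 'grip_width': 0.08668913094340353}
```

View pics/top0.png

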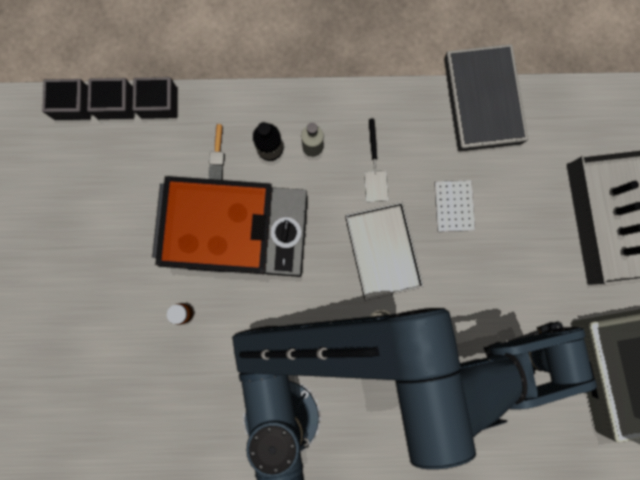

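View pics/side0.png

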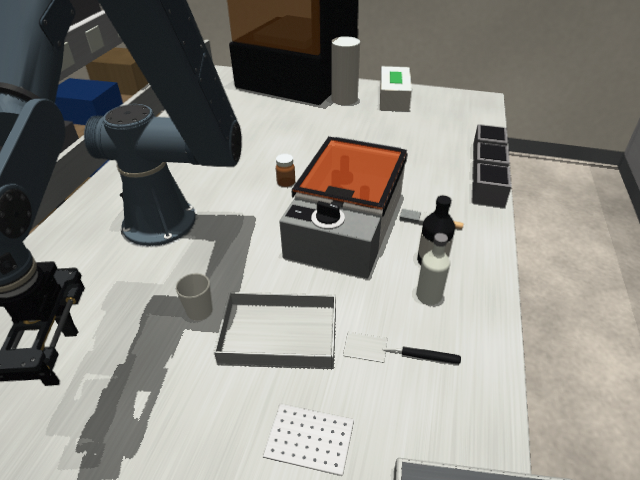

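The top view shows the lid (orange, about 163–270 × 178–270 px), the pad at (259,228), the knob at (286,232) and the pan around (383,250). Three dark blobs show through the lid at (237,212), (188,243) and (217,245). The side view shows a beaker at (195,297) next to the pan.

```bash
cat > h.py <<'E'
import cv2, numpy as np
from scipy.spatial.transform import Rotation as R
from rig import robot
P={n:robot.camera_params(n) for n in("top","side")}
def ray(n,uv):
    p=P[n]; u=cv2.undistortPoints(np.array(uv,float).reshape(-1,1,2),p["mtx"],p["D"])[:,0]
    d=R.from_quat(p["rotation"]).apply(np.c_[u,np.ones(len(u))]); return p["origin"],d
def onz(n,uv,z):
    o,d=ray(n,uv); return (o+d*((z-o[2])/d[:,2])[:,None])[:,:2]
def proj(n,X):
    p=P[n]; Rw=R.from_quat(p["rotation"]).inv(); X=np.atleast_2d(X)
    return cv2.projectPoints(Rw.apply(X-p["origin"]),np.zeros(3),np.zeros(3),p["mtx"],p["D"])[0][:,0]
def grab(n,name=None):
    im=robot.camera(n)[:,:,::-1].copy()
    if name: cv2.imwrite(f"pics/{name}.png",im)
    return im
def crop(im,x0,y0,x1,y1,s,name):
    cv2.imwrite(f"pics/{name}.png",cv2.resize(im[y0:y1,x0:x1],None,fx=s,fy=s,interpolation=cv2.INTER_CUBIC))
def big(m):
    c=max(cv2.findContours(m.astype(np.uint8),0,1)[0],key=cv2.contourArea); return c
E
python3 - <<'E'
from h import *
im=cv2.imread("pics/top0.png"); crop(im,150,165,430,305,2.8,"c0")
hsv=cv2.cvtColor(im,cv2.COLOR_BGR2HSV)
m=(hsv[...,0]<15)&(hsv[...,1]>150)&(hsv[...,2]>90); m[:, :150]=0;m[:,290:]=0; m[:165]=0;m[300:]=0
c=big(m); b=cv2.boxPoints(cv2.minAreaRect(cv2.convexHull(c))); print(b); w=onz("top",b,.157); print(w)
print([np.linalg.norm(w[i]-w[i-1]) for i in range(4)])
m=(hsv[...,1]<40)&(hsv[...,2]>150); m2=m.copy(); m2[:, :345]=0;m2[:,425:]=0;m2[:200]=0;m2[300:]=0
E
```

```text
[[161.46472 259.9588 ]
 [167.58237 180.42938]
 [265.2353  187.94116]
 [259.11765 267.47058]]
[[0.44240306 0.30340102]
 [0.65636083 0.28984425]
 [0.63088166 0.02756574]
 [0.4175089  0.04550987]]
[np.float64(0.25908988275763667), np.float64(0.21438683473652562), np.float64(0.2635132000269192), np.float64(0.2141259663787172)]
```

View pics/c0.png

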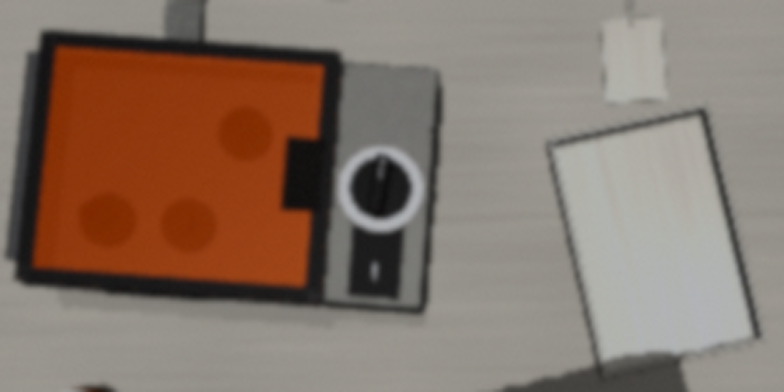

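```bash
python3 - <<'E'
from h import *
im=cv2.imread("pics/top0.png"); o=np.array([150,165])
f=lambda L:(np.array(L)+.5)/2.8-.5+o
def show(n,w): print(n,w.round(4).tolist(),w.mean(0).round(4),[round(float(np.linalg.norm(w[i]-w[i-1])),4) for i in range(4)])
lid=onz("top",f([(42,32),(340,53),(322,303),(16,282)]),.159); show("lid",lid)
deck=onz("top",f([(438,67),(421,311)]),.130); print(deck, np.linalg.norm(deck[0]-deck[1]))
knob=onz("top",f([(380,188)]),.144); print("knob",knob)
pan=onz("top",f([(548,145),(705,110),(759,337),(601,380)]),.045); show("pan",pan)
a=[np.degrees(np.arctan2(*(p-q)[::-1])) for p,q in((lid[0],lid[3]),(lid[1],lid[2]),(deck[0],deck[1]))]; print("x axis yaw",a)
b=[np.degrees(np.arctan2(*(p-q)[::-1]))-90 for p,q in((lid[0],lid[1]),(lid[3],lid[2]))]; print("y axis yaw",b)
crop(im,262,208,312,258,11,"knob0")
E
```

```text
lid [[0.6679, 0.2972], [0.642, 0.0115], [0.4028, 0.0308], [0.4282, 0.3186]] [0.5352 0.1645] [0.2407, 0.2869, 0.24, 0.289]
[[ 0.63244461 -0.08178293]
 [ 0.39471795 -0.06143375]] 0.23859599736749365
knob [[ 0.51265685 -0.02437088]]
pan [[0.566, -0.192], [0.5994, -0.3548], [0.3653, -0.4009], [0.3253, -0.2395]] [ 0.464  -0.2968] [0.2454, 0.1661, 0.2385, 0.1663]
x axis yaw [np.float64(-5.10159035898135), np.float64(-4.597829332480826), np.float64(-4.892538260779517)]
y axis yaw [np.float64(-5.176834466728579), np.float64(-5.039874219111283)]
```

View pics/knob0.png

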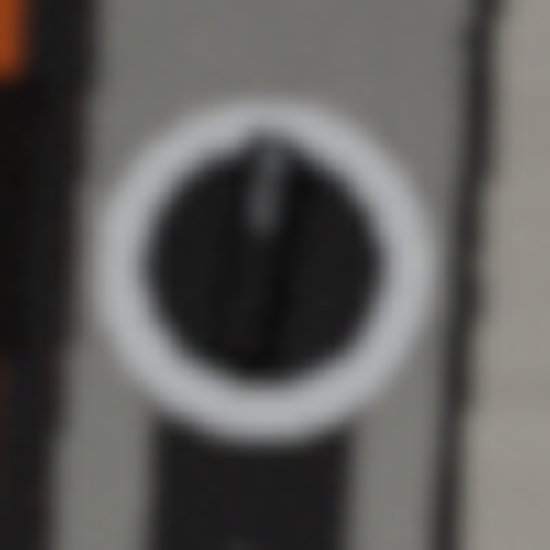

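Unit yaw is about -5°, its origin about (0.5353, 0.1725) and the pan centre about (0.464, -0.297), and the knob position agrees. The white line points away from the zero mark, so the reading is about π. I'll move above the lid pad at (0.5245, 0.048) with the gripper shut.

Call:
apply_moves(
  series=[
    [12.8, -12.5, 0.3, 0, 0, 0, 0],
    [12.8, -12.5, 0.3, 0, 0, 0, 0],
    [12.8, -12.5, 0.3, 0, 0, 0, 0],
    [12.8, -12.5, 0.3, 0, 0, 0, 0],
    [12.8, -12.5, 0.3, 0, 0, 0, 0],
  ],
  newtons=20,
)

```text
time: 0.52
position: [0.2849, -0.4241, 0.2376]
tool_rot: [0.986, 0.167, 0.0, -0.004]
ft_force: [-0.9, 0.1, 0.1]
grip_width: 0.0614
```

Call:
apply_moves(
  series=[
    [12.8, -12.5, 0.3, 0, 0, 0, 0],
    [12.8, -12.5, 0.3, 0, 0, 0, 0],
    [12.8, -12.5, 0.3, 0, 0, 0, 0],
    [12.8, -12.5, 0.3, 0, 0, 0, 0],
    [12.8, -12.5, 0.3, 0, 0, 0, 0],
  ],
)

```text
time: 0.93
position: [0.3646, -0.2658, 0.2351]
tool_rot: [0.986, 0.167, -0.0, -0.002]
ft_force: [0.4, -0.1, -0.1]
grip_width: 0.0285
```

Call:
apply_moves(
  series=[
    [12.8, -12.5, 0.3, 0, 0, 0, 0],
    [12.8, -12.5, 0.3, 0, 0, 0, 0],
    [12.8, -12.5, 0.3, 0, 0, 0, 0],
    [12.8, -12.5, 0.3, 0, 0, 0, 0],
    [12.8, -12.5, 0.3, 0, 0, 0, 0],
  ],
)

```text
time: 1.35
position: [0.4457, -0.107, 0.2324]
tool_rot: [0.986, 0.167, 0.0, -0.001]
ft_force: [-0.9, -0.1, 0.6]
grip_width: 0.0015
```

Call:
apply_moves(
  series=[
    [12.8, -12.5, 0.3, 0, 0, 0, 0],
    [12.8, -12.5, 0.3, 0, 0, 0, 0],
    [12.8, -12.5, 0.3, 0, 0, 0, 0],
    [12.8, -12.5, 0.3, 0, 0, 0, 0],
    [12.8, -12.5, 0.3, 0, 0, 0, 0],
  ],
)

```text
time: 1.77
position: [0.5272, 0.0529, 0.2295]
tool_rot: [0.986, 0.167, 0.001, -0.001]
ft_force: [0.9, -0.8, 0.5]
grip_width: 0.0005
```

Call:
apply_moves(
  series=[
    [-0.4, 0.4, 2, 0, 0, 0, 0],
    [-0.4, 0.4, 4, 0, 0, 0, 0],
    [-0.4, 0.4, 4.6, 0, 0, 0, 0],
    [-0.4, 0.4, 5.1, 0, 0, 0, 0],
    [-0.4, 0.4, 5.1, 0, 0, 0, 0],
  ],
)

```text
time: 2.18
position: [0.5213, 0.0432, 0.1781]
tool_rot: [0.986, 0.165, -0.002, -0.001]
ft_force: [-2.1, 0.5, 3.4]
grip_width: 0.0002
```

Call:
apply_moves(
  series=[
    [0, 0, 0.2, 0, 0, 0, 0],
    [0, 0, 0.4, 0, 0, 0, 0],
    [0, 0, 0.6, 0, 0, 0, 0],
    [0, 0, 0.8, 0, 0, 0, 0],
    [0, 0, 0.8, 0, 0, 0, 0],
  ],
)

```text
time: 2.6
position: [0.5223, 0.043, 0.1721]
tool_rot: [0.986, 0.165, 0.0, 0.0]
ft_force: [-4.0, 0.6, 8.2]
grip_width: 0.0005
```

Call:
apply_moves(
  series=[
    [0, 0, 0.2, 0, 0, 0, 0],
    [0, 0, 0.3, 0, 0, 0, 0],
    [0, 0, 0.3, 0, 0, 0, 0],
  ],
)

```text
time: 2.85
position: [0.5223, 0.043, 0.17]
tool_rot: [0.986, 0.165, 0.0, 0.0]
ft_force: [-5.0, 0.8, 13.0]
grip_width: 0.0009
```

Call:
apply_moves(
  series=[
    [0, 0, -3, 0, 0, 0, 0],
    [0, 0, -6.5, 0, 0, 0, 0],
    [-1, 3, -9, 0, 0, 0, 0],
    [-2, 6.5, -10, 0, 0, 0, 0],
    [-3.2, 10, -10, 0, 0, 0, 0],
  ],
)

```text
time: 3.27
position: [0.5276, -0.0632, 0.2721]
tool_rot: [0.986, 0.166, 0.005, 0.003]
ft_force: [1.2, -1.1, -0.7]
grip_width: 0.0004
```

Call:
apply_moves(
  series=[
    [-1.3, 3.9, 0, 0, 0, 0, 1],
    [-2.6, 7.8, 0, 0, 0, 0, 1],
    [-3.9, 11.7, 0, 0, 0, 0, 1],
    [-5.2, 15.6, 0, 0, 0, 0, 1],
    [-6.4, 19, 0, 0, 0, 0, 1],
  ],
)

```text
time: 3.68
position: [0.5262, -0.2657, 0.2685]
tool_rot: [0.986, 0.164, 0.001, 0.002]
ft_force: [0.3, 0.4, 0.8]
grip_width: 0.0261
```

```bash
python3 - <<'E'
from h import *
im=grab("side"); crop(im,200,60,520,300,2.5,"s1")
E
```

```text
(no output)
```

View pics/s1.png

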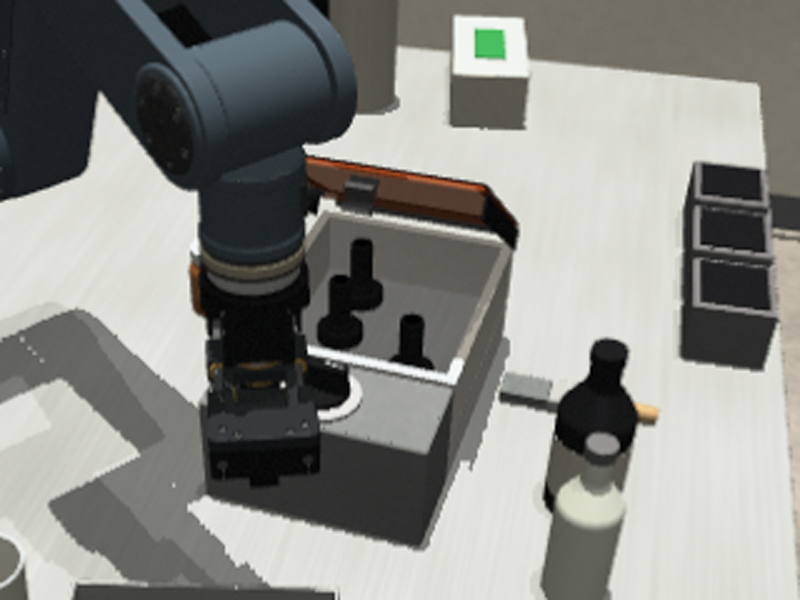

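The lid is mid-swing and three nozzles are visible in the chamber. I'll clear the arm from the view while the lid finishes opening.

Call:
apply_moves(
  series=[
    [-11.8, 12.8, 0, 0, 0, 0, 1],
    [-11.8, 12.8, 0, 0, 0, 0, 1],
    [-11.8, 12.8, 0, 0, 0, 0, 1],
    [-11.8, 12.8, 0, 0, 0, 0, 1],
    [-11.8, 12.8, 0, 0, 0, 0, 1],
  ],
)

```text
time: 4.15
position: [0.4537, -0.4288, 0.2683]
tool_rot: [0.987, 0.162, -0.0, 0.003]
ft_force: [0.2, -0.3, -0.3]
grip_width: 0.063
```

Call:
apply_moves(
  series=[
    [0, 0, 0, 0, 0, 0, 1],
    [0, 0, 0, 0, 0, 0, 1],
    [0, 0, 0, 0, 0, 0, 1],
    [0, 0, 0, 0, 0, 0, 1],
    [0, 0, 0, 0, 0, 0, 1],
  ],
)

```text
time: 4.57
position: [0.457, -0.4198, 0.2678]
tool_rot: [0.986, 0.166, 0.0, -0.0]
ft_force: [0.7, -0.2, -1.1]
grip_width: 0.0858
```

Call:
apply_moves(
  series=[
    [0, 0, 0, 0, 0, 0, 1],
    [0, 0, 0, 0, 0, 0, 1],
    [0, 0, 0, 0, 0, 0, 1],
    [0, 0, 0, 0, 0, 0, 1],
    [0, 0, 0, 0, 0, 0, 1],
  ],
)

```text
time: 4.98
position: [0.4562, -0.4213, 0.2675]
tool_rot: [0.986, 0.165, -0.0, -0.0]
ft_force: [-0.2, 0.2, 0.1]
grip_width: 0.0875
```

Call:
apply_moves(
  series=[
    [0, 0, 0, 0, 0, 0, 1],
    [0, 0, 0, 0, 0, 0, 1],
    [0, 0, 0, 0, 0, 0, 1],
    [0, 0, 0, 0, 0, 0, 1],
    [0, 0, 0, 0, 0, 0, 1],
  ],
)

```text
time: 5.4
position: [0.4561, -0.4214, 0.2675]
tool_rot: [0.986, 0.165, -0.0, -0.0]
ft_force: [0.4, 0.4, -0.3]
grip_width: 0.0869
```

Call:
apply_moves(
  series=[
    [0, 0, 0, 0, 0, 0, 1],
    [0, 0, 0, 0, 0, 0, 1],
    [0, 0, 0, 0, 0, 0, 1],
    [0, 0, 0, 0, 0, 0, 1],
    [0, 0, 0, 0, 0, 0, 1],
  ],
)

```text
time: 5.82
position: [0.4562, -0.4213, 0.2675]
tool_rot: [0.986, 0.165, -0.0, -0.0]
ft_force: [-0.1, -0.6, -0.1]
grip_width: 0.0869
```

```bash
python3 - <<'E'
from h import *
im=grab("top","top2"); s=grab("side","side2")
a=cv2.resize(im[160:310,130:330],None,fx=4,fy=4,interpolation=cv2.INTER_CUBIC)
cv2.imwrite("pics/t2.png",a)
E
```

```text
(no output)
```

View pics/t2.png

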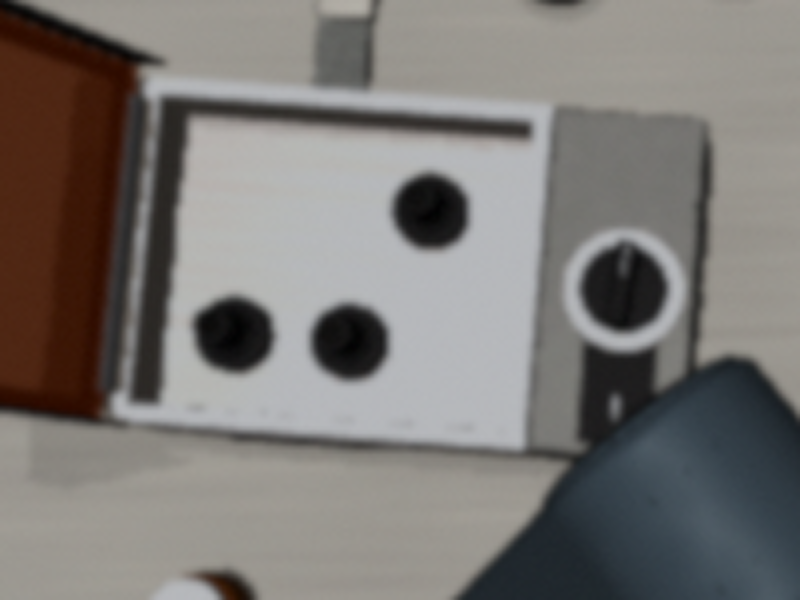

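View pics/side2.png

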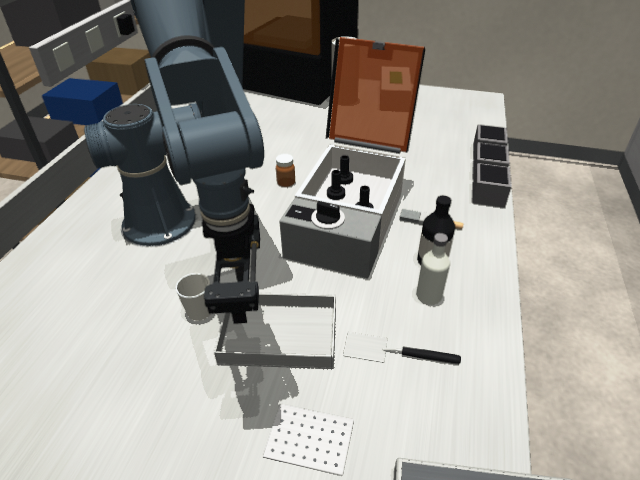

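```bash
cat >> h.py <<'E'
YAW=np.radians(-5); O=np.array([.5353,.1725]); ex=np.array([np.cos(YAW),np.sin(YAW)]); ey=np.array([-ex[1],ex[0]])
def nozz(im,x0,y0,x1,y1,z,th=70):
    g=cv2.cvtColor(im,cv2.COLOR_BGR2GRAY)[y0:y1,x0:x1]; out=[]
    for c in cv2.findContours((g<th).astype(np.uint8),0,1)[0]:
        a=cv2.contourArea(c)
        if 120<a<600:
            (u,v),r=cv2.minEnclosingCircle(c); out.append((onz("top",[(u+x0,v+y0)],z)[0],a,r,(u+x0,v+y0)))
    return out
def tgt(xyz,yaw):
    o=robot.get_obs(); Rt=R.from_quat(o["tool_rot"])
    d=Rt.inv().apply(np.array(xyz)-o["position"])*100
    Rg=R.from_euler("z",yaw,degrees=True)*R.from_quat([1,0,0,0])
    print("pos",o["position"].round(4),"yaw",round(float(np.degrees(np.arctan2(*Rt.as_matrix()[:2,0][::-1]))),2),"shift cm",d.round(2),"turn",np.degrees((Rt.inv()*Rg).as_rotvec()).round(1))
E
python3 - <<'E'
from h import *
im=cv2.imread("pics/top2.png")
for w,a,r,uv in nozz(im,174,188,260,268,.072):
    print(w.round(4),a,round(r,1),np.round(uv,1),"unit",((w-O)@ex).round(4),((w-O)@ey).round(4))
f=lambda L:(np.array(L)+.5)/4-.5+[130,160]
print("stem tops",onz("top",f([(430,203),(226,326),(345,333)]),.138))
tgt([.53,0,.27],-95); 
# inner chamber rim (z .134)
E
```

```text
[0.4879 0.1719] 218.0 8.9 [217. 245.] unit -0.0471 -0.0047
[0.4938 0.2546] 231.0 9.6 [187.5 243.5] unit -0.0485 0.0782
[0.5786 0.1152] 216.5 9.0 [237.2 212.7] unit 0.0481 -0.0534
stem tops [[0.57441063 0.10587709]
 [0.4933121  0.24312761]
 [0.48703855 0.16319012]]
pos [ 0.4562 -0.4214  0.2676] yaw 19.01 shift cm [ 20.71 -37.43  -0.24] turn [ -0.   0. 114.]
```

```bash
python3 - <<'E'
from h import *
s=cv2.imread("pics/side2.png"); t=cv2.imread("pics/top2.png")
C=np.array([[.4879,.1719],[.4938,.2546],[.5786,.1152]])
def draw(im,n):
    for c in C:
        for z,r in((.138,.013),(.076,.027)):
            p=np.c_[c+r*np.c_[np.cos(k:=np.linspace(0,6.28,40)),np.sin(k)],np.full(40,z)]
            for u in proj(n,p):cv2.circle(big_,tuple(np.round((u-off+.5)*5-.5).astype(int)),1,(0,0,255) if z>.1 else (0,255,0),-1)
out=[]
for im,n,off in((s,"side",np.array([305,140])),(t,"top",np.array([172,190]))):
    x,y=off; big_=cv2.resize(im[y:y+85,x:x+80],None,fx=5,fy=5,interpolation=cv2.INTER_CUBIC); draw(im,n); out.append(big_)
cv2.imwrite("pics/chk.png",np.hstack(out))
E
```

```text
(no output)
```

View pics/chk.png

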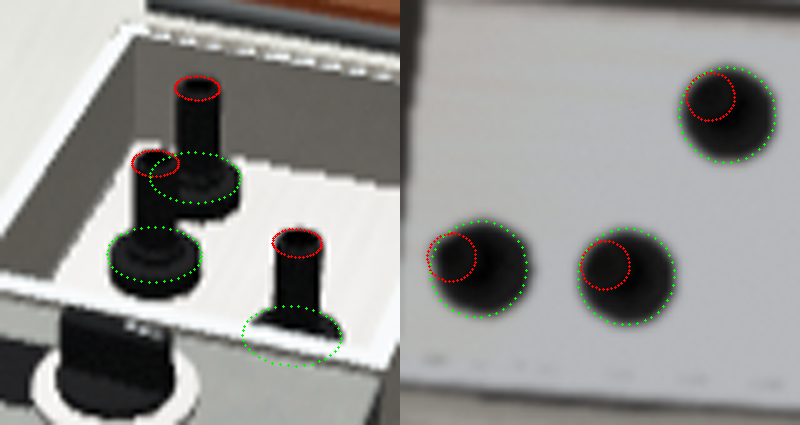

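The circles drawn at the estimated positions match all three nozzles in both views (a check of the ray-cast points). The lid is fully open. First I'll turn to yaw 85°, then go above nozzle C (0.5786, 0.1152).

Call:
apply_moves(
  series=[
    [0, 0, 0, 0, 0, -7, 0.55],
    [0, 0, 0, 0, 0, -14, 0.55],
    [0, 0, 0, 0, 0, -21, 0.55],
    [0, 0, 0, 0, 0, -28, 0.55],
    [0, 0, 0, 0, 0, -33, 0.55],
  ],
)

```text
time: 6.33
position: [0.4562, -0.4214, 0.2676]
tool_rot: [0.898, 0.441, -0.0, 0.0]
ft_force: [0.8, -0.8, 0.4]
grip_width: 0.0611
```

Call:
apply_moves(
  series=[
    [0, 0, 0, 0, 0, -7, 0.55],
    [0, 0, 0, 0, 0, -14, 0.55],
    [0, 0, 0, 0, 0, -21, 0.55],
    [0, 0, 0, 0, 0, -28, 0.55],
    [0, 0, 0, 0, 0, -33, 0.55],
  ],
)

```text
time: 6.75
position: [0.4562, -0.4214, 0.2676]
tool_rot: [0.735, 0.678, -0.0, 0.0]
ft_force: [-0.7, -0.3, 0.4]
grip_width: 0.0479
```

Call:
apply_moves(
  series=[
    [4, 0.5, 0, 0, 0, 0, 0.55],
    [8, 1, 0, 0, 0, 0, 0.55],
    [12, 1.6, 0, 0, 0, 0, 0.55],
    [16, 2.1, 0, 0, 0, 0, 0.55],
    [18, 2.5, 0, 0, 0, 0, 0.55],
  ],
)

```text
time: 7.17
position: [0.4964, -0.2397, 0.2675]
tool_rot: [0.737, 0.676, 0.001, -0.001]
ft_force: [0.3, 0.1, 0.4]
grip_width: 0.0477
```

Call:
apply_moves(
  series=[
    [4, 0.5, 0, 0, 0, 0, 0.55],
    [8, 1, 0, 0, 0, 0, 0.55],
    [12, 1.6, 0, 0, 0, 0, 0.55],
    [16, 2.1, 0, 0, 0, 0, 0.55],
    [18, 2.5, 0, 0, 0, 0, 0.55],
  ],
)

```text
time: 7.58
position: [0.5371, -0.0628, 0.2677]
tool_rot: [0.736, 0.677, 0.001, -0.001]
ft_force: [0.1, -0.4, -0.4]
grip_width: 0.048
```

Call:
apply_moves(
  series=[
    [4, 0.5, 0, 0, 0, 0, 0.55],
    [8, 1, 0, 0, 0, 0, 0.55],
    [12, 1.6, 0, 0, 0, 0, 0.55],
    [16, 2.1, 0, 0, 0, 0, 0.55],
    [18, 2.5, 0, 0, 0, 0, 0.55],
  ],
)

```text
time: 8.0
position: [0.5781, 0.1145, 0.2678]
tool_rot: [0.736, 0.677, 0.001, -0.0]
ft_force: [0.1, -0.8, -0.3]
grip_width: 0.0474
```

```bash
python3 - <<'E'
from h import *
tgt([.5786,.1152,.125],85)
im=grab("top","top3")
for w,a,r,uv in nozz(im,174,188,260,268,.072): print(w.round(4),a,round(r,1),np.round(uv,1))
E
```

```text
pos [0.5781 0.1145 0.2678] yaw 85.18 shift cm [ 0.05  0.04 14.28] turn [ 0.  -0.1  0.2]
```

Call:
apply_moves(
  series=[
    [0, 0, 3, 0, 0, 0, 0.55],
    [0, 0, 6, 0, 0, 0, 0.55],
    [0, 0, 8.5, 0, 0, 0, 0.55],
    [0, 0, 10, 0, 0, 0, 0.55],
    [0, 0, 10, 0, 0, 0, 0.55],
  ],
)

```text
time: 8.47
position: [0.5752, 0.1098, 0.1639]
tool_rot: [0.737, 0.676, -0.003, -0.003]
ft_force: [-1.4, -0.1, -0.1]
grip_width: 0.0474
```

Call:
apply_moves(
  series=[
    [0, 0, 1.5, 0, 0, 0, 0.55],
    [0, 0, 3, 0, 0, 0, 0.55],
    [0, 0, 4.2, 0, 0, 0, 0.55],
    [0, 0, 4.2, 0, 0, 0, 0.55],
    [0, 0, 4.2, 0, 0, 0, 0.55],
  ],
)

```text
time: 8.88
position: [0.5782, 0.1099, 0.1261]
tool_rot: [0.737, 0.676, 0.0, 0.0]
ft_force: [0.8, -0.0, -0.2]
grip_width: 0.0477
```

Call:
apply_moves(
  series=[
    [0, 0, 0, 0, 0, 0, 0.1],
    [0, 0, 0, 0, 0, 0, 0.1],
    [0, 0, 0, 0, 0, 0, 0.1],
    [0, 0, 0, 0, 0, 0, 0.1],
    [0, 0, 0, 0, 0, 0, 0.1],
  ],
  newtons=20,
)

```text
time: 9.3
position: [0.5783, 0.1101, 0.1262]
tool_rot: [0.737, 0.676, 0.001, 0.0]
ft_force: [-0.2, -0.2, 2.0]
grip_width: 0.0255
```

Call:
apply_moves(
  series=[
    [0, 0, -1, 0, 0, 0, 0.1],
    [0, 0, -3, 0, 0, 0, 0.1],
    [0, 0, -6, 0, 0, 0, 0.1],
    [0, 0, -9, 0, 0, 0, 0.1],
    [0, 0, -11, 0, 0, 0, 0.1],
  ],
)

```text
time: 9.72
position: [0.5786, 0.1102, 0.2388]
tool_rot: [0.737, 0.676, 0.001, 0.001]
ft_force: [1.3, 0.4, -0.9]
grip_width: 0.0251
```

Call:
apply_moves(
  series=[
    [0, 0, -2, 0, 0, 0, 0.1],
    [0, 0, -3.2, 0, 0, 0, 0.1],
    [0, 0, -3.2, 0, 0, 0, 0.1],
    [-1.5, 0, -3.2, 0, 0, 0, 0.1],
    [-4, -0.1, -3.2, 0, 0, 0, 0.1],
  ],
)

```text
time: 10.13
position: [0.5728, 0.0719, 0.2673]
tool_rot: [0.736, 0.677, 0.0, -0.0]
ft_force: [0.4, -0.2, -0.8]
grip_width: 0.0254
```

Call:
apply_moves(
  series=[
    [-3.5, -0.1, 0, 0, 0, 0, 0.1],
    [-7, -0.2, 0, 0, 0, 0, 0.1],
    [-10.5, -0.3, 0, 0, 0, 0, 0.1],
    [-14, -0.4, 0, 0, 0, 0, 0.1],
    [-17.5, -0.6, 0, 0, 0, 0, 0.1],
  ],
)

```text
time: 10.55
position: [0.5512, -0.1048, 0.2667]
tool_rot: [0.737, 0.676, -0.0, -0.001]
ft_force: [-0.2, 0.3, -0.4]
grip_width: 0.0254
```

Call:
apply_moves(
  series=[
    [-3.5, -0.1, 0, 0, 0, 0, 0.1],
    [-7, -0.2, 0, 0, 0, 0, 0.1],
    [-10.5, -0.3, 0, 0, 0, 0, 0.1],
    [-14, -0.4, 0, 0, 0, 0, 0.1],
    [-16, -0.6, 0, 0, 0, 0, 0.1],
  ],
)

```text
time: 10.97
position: [0.5314, -0.266, 0.2666]
tool_rot: [0.738, 0.675, -0.001, 0.0]
ft_force: [0.2, -0.1, -0.4]
grip_width: 0.0254
```

Call:
apply_moves(
  series=[
    [-1.4, 0, 0, 0, 0, 0, 0.1],
    [-2.2, 0, 0, 0, 0, 0, 0.1],
    [-2.2, 0, 0, 0, 0, 0, 0.1],
    [-2.2, 0, 0, 0, 0, 0, 0.1],
    [-2.2, 0, 0, 0, 0, 0, 0.1],
  ],
)

```text
time: 11.38
position: [0.5304, -0.2826, 0.2673]
tool_rot: [0.737, 0.676, 0.0, -0.001]
ft_force: [0.2, 0.6, -0.4]
grip_width: 0.0253
```

```bash
python3 - <<'E'
from h import *
tgt([.529,-.289,.0735],85)
s=grab("side"); im=grab("top","top4"); a=cv2.resize(s[120:480,100:420],None,fx=1.6,fy=1.6); 
cv2.imwrite("pics/s4.png",a)
for w,a,r,uv in nozz(im,174,188,260,268,.072): print(w.round(4),a,round(r,1),np.round(uv,1))
E
```

```text
pos [ 0.5304 -0.2826  0.2673] yaw 85.09 shift cm [-0.68 -0.07 19.38] turn [-0.  -0.1  0.1]
[0.432  0.1132] 471.0 21.1 [238.  264.5]
[0.4879 0.1719] 218.0 8.9 [217. 245.]
[0.4938 0.2546] 232.0 9.6 [187.5 243.5]
```

View pics/s4.png

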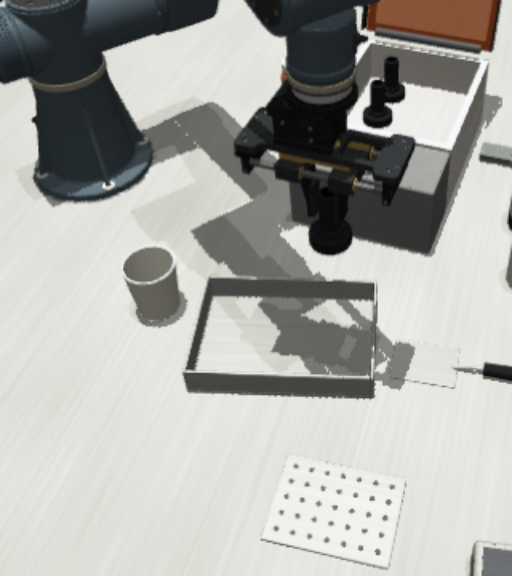

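Nozzle C is held upright and clear of the pan, and the other two have not moved. I'll lower it into the pan.

Call:
apply_moves(
  series=[
    [-0.7, 0, 3, 0, 0, 0, 0.1],
    [-0.7, 0, 6, 0, 0, 0, 0.1],
    [-0.7, 0, 9, 0, 0, 0, 0.1],
    [-0.7, 0, 12, 0, 0, 0, 0.1],
    [-0.7, 0, 14, 0, 0, 0, 0.1],
  ],
)

```text
time: 11.9
position: [0.529, -0.2893, 0.1251]
tool_rot: [0.737, 0.676, -0.0, -0.002]
ft_force: [-0.2, 1.0, -1.7]
grip_width: 0.0255
```

Call:
apply_moves(
  series=[
    [0, 0, 1.6, 0, 0, 0, 0.1],
    [0, 0, 3.2, 0, 0, 0, 0.1],
    [0, 0, 4.4, 0, 0, 0, 0.1],
    [0, 0, 5, 0, 0, 0, 0.1],
    [0, 0, 5.3, 0, 0, 0, 0.1],
  ],
)

```text
time: 12.32
position: [0.5297, -0.2905, 0.0738]
tool_rot: [0.737, 0.676, -0.0, -0.001]
ft_force: [-0.3, -0.1, -0.7]
grip_width: 0.0253
```

Call:
apply_moves(
  series=[
    [0, 0, 0.1, 0, 0, 0, 0.1],
    [0, 0, 0.1, 0, 0, 0, 0.1],
    [0, 0, 0.1, 0, 0, 0, 0.1],
  ],
)

```text
time: 12.57
position: [0.5304, -0.2916, 0.0745]
tool_rot: [0.737, 0.676, 0.0, 0.001]
ft_force: [0.3, -0.4, -0.1]
grip_width: 0.0256
```

Call:
apply_moves(
  series=[
    [0, 0, 0.1, 0, 0, 0, 0.1],
    [0, 0, 0.2, 0, 0, 0, 0.1],
    [0, 0, 0.2, 0, 0, 0, 0.1],
  ],
)

```text
time: 12.82
position: [0.5302, -0.2917, 0.0722]
tool_rot: [0.737, 0.676, 0.0, 0.001]
ft_force: [0.9, 0.1, 1.7]
grip_width: 0.0257
```

Call:
apply_moves(
  series=[
    [0, 0, 0, 0, 0, 0, 0.5],
    [0, 0, 0, 0, 0, 0, 0.5],
    [0, 0, 0, 0, 0, 0, 0.5],
    [0, 0, 0, 0, 0, 0, 0.5],
    [0, 0, 0, 0, 0, 0, 0.5],
  ],
)

```text
time: 13.23
position: [0.5297, -0.2912, 0.0715]
tool_rot: [0.737, 0.676, -0.0, -0.0]
ft_force: [-0.8, -0.8, -0.3]
grip_width: 0.0423
```

Call:
apply_moves(
  series=[
    [0, 0, -1, 0, 0, 0, 0.5],
    [0, 0, -4, 0, 0, 0, 0.5],
    [0, 0, -8, 0, 0, 0, 0.5],
    [0, 0, -12, 0, 0, 0, 0.5],
    [0, 0, -15, 0, 0, 0, 0.5],
  ],
)

```text
time: 13.65
position: [0.5304, -0.2917, 0.2254]
tool_rot: [0.737, 0.676, 0.0, 0.002]
ft_force: [0.4, -0.6, 0.6]
grip_width: 0.0433
```

```bash
python3 - <<'E'
from h import *
tgt([.4879,.1719,.265],85); tgt([.4938,.2536,.265],85)
E
```

```text
pos [ 0.5304 -0.2917  0.2254] yaw 85.01 shift cm [45.81 -8.25 -4.08] turn [0.2 0.1 0. ]
pos [ 0.5304 -0.2917  0.2254] yaw 85.01 shift cm [54.   -8.37 -4.09] turn [0.2 0.1 0. ]
```

Call:
apply_moves(
  series=[
    [3, -0.5, -2, 0, 0, 0, 0.5],
    [6, -1, -4, 0, 0, 0, 0.5],
    [9.5, -1.7, -4, 0, 0, 0, 0.5],
    [12.5, -2.3, -4, 0, 0, 0, 0.5],
    [15.3, -2.8, -4, 0, 0, 0, 0.5],
  ],
)

```text
time: 14.07
position: [0.5145, -0.1346, 0.263]
tool_rot: [0.737, 0.676, 0.0, 0.001]
ft_force: [-0.4, 0.2, 0.3]
grip_width: 0.0435
```

Call:
apply_moves(
  series=[
    [3.5, -0.6, 0, 0, 0, 0, 0.5],
    [7, -1.2, 0, 0, 0, 0, 0.5],
    [10.5, -1.9, 0, 0, 0, 0, 0.5],
    [14, -2.5, 0, 0, 0, 0, 0.5],
    [17.5, -3.1, 0, 0, 0, 0, 0.5],
  ],
)

```text
time: 14.48
position: [0.4989, 0.0422, 0.2624]
tool_rot: [0.737, 0.676, 0.0, 0.0]
ft_force: [-0.0, 0.8, 0.4]
grip_width: 0.0436
```

Call:
apply_moves(
  series=[
    [3.5, -0.6, 0, 0, 0, 0, 0.5],
    [7, -1.2, 0, 0, 0, 0, 0.5],
    [10, -1.8, 0, 0, 0, 0, 0.5],
    [12, -2.1, 0, 0, 0, 0, 0.5],
    [13, -2.3, 0, 0, 0, 0, 0.5],
  ],
)

```text
time: 14.9
position: [0.4872, 0.1747, 0.2623]
tool_rot: [0.736, 0.677, 0.001, -0.0]
ft_force: [-0.2, -0.2, 0.1]
grip_width: 0.0435
```

Call:
apply_moves(
  series=[
    [0, 0, 0, 0, 0, 0, 0.5],
    [0, 0, 0, 0, 0, 0, 0.5],
  ],
)

```text
time: 15.07
position: [0.4878, 0.1718, 0.2618]
tool_rot: [0.737, 0.676, -0.0, 0.0]
ft_force: [0.2, 0.1, 0.0]
grip_width: 0.0439
```

```bash
python3 - <<'E'
from h import *
tgt([.4879,.1719,.125],85)
s=grab("side"); crop(s,140,90,440,370,2,"s5")
E
```

```text
pos [0.4878 0.1718 0.2618] yaw 85.07 shift cm [ 0.02 -0.   13.68] turn [0.  0.  0.1]
```

View pics/s5.png

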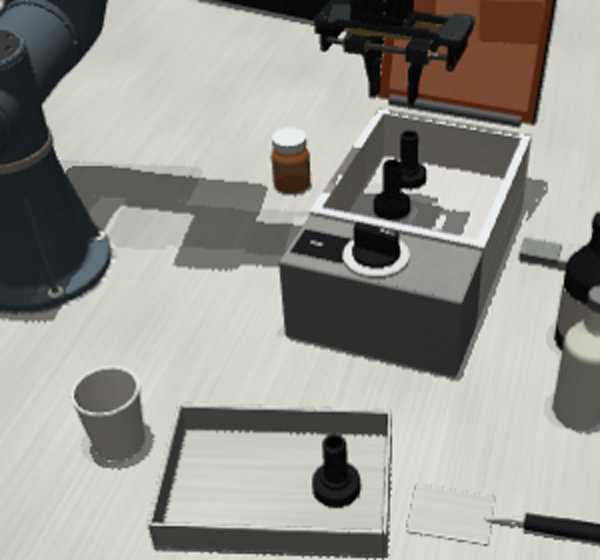

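Nozzle C stands upright in the pan at crop (335,483), and A and B are unmoved. Next I'll pick B.

Call:
apply_moves(
  series=[
    [0, 0, 3, 0, 0, 0, 0.5],
    [0, 0, 6, 0, 0, 0, 0.5],
    [0, 0, 8.5, 0, 0, 0, 0.5],
    [0, 0, 10, 0, 0, 0, 0.5],
    [0, 0, 10, 0, 0, 0, 0.5],
  ],
)

```text
time: 15.53
position: [0.4859, 0.17, 0.1585]
tool_rot: [0.738, 0.675, -0.003, -0.002]
ft_force: [0.1, 0.3, 0.2]
grip_width: 0.0436
```

Call:
apply_moves(
  series=[
    [0, 0, 1.5, 0, 0, 0, 0.5],
    [0, 0, 3, 0, 0, 0, 0.5],
    [0, 0, 3.6, 0, 0, 0, 0.5],
    [0, 0, 3.6, 0, 0, 0, 0.5],
    [0, 0, 3.6, 0, 0, 0, 0.5],
  ],
)

```text
time: 15.95
position: [0.4886, 0.1716, 0.1262]
tool_rot: [0.738, 0.675, 0.0, 0.0]
ft_force: [-0.3, 0.5, -0.1]
grip_width: 0.0435
```

Call:
apply_moves(
  series=[
    [0, 0, 0, 0, 0, 0, 0.1],
    [0, 0, 0, 0, 0, 0, 0.1],
    [0, 0, 0, 0, 0, 0, 0.1],
    [0, 0, 0, 0, 0, 0, 0.1],
    [0, 0, 0, 0, 0, 0, 0.1],
  ],
  newtons=20,
)

```text
time: 16.37
position: [0.488, 0.1722, 0.1261]
tool_rot: [0.737, 0.676, 0.0, 0.0]
ft_force: [-0.2, -0.2, 2.9]
grip_width: 0.0255
```

Call:
apply_moves(
  series=[
    [0, 0, -1, 0, 0, 0, 0.1],
    [0, 0, -3, 0, 0, 0, 0.1],
    [0, 0, -6, 0, 0, 0, 0.1],
    [0, 0, -9, 0, 0, 0, 0.1],
    [0, 0, -12, 0, 0, 0, 0.1],
  ],
)

```text
time: 16.78
position: [0.4873, 0.1721, 0.2471]
tool_rot: [0.737, 0.676, -0.0, -0.0]
ft_force: [0.5, -0.4, -1.2]
grip_width: 0.0253
```

Call:
apply_moves(
  series=[
    [0, 0, -1.5, 0, 0, 0, 0.1],
    [0, 0, -2.2, 0, 0, 0, 0.1],
    [0, 0, -2.2, 0, 0, 0, 0.1],
  ],
)

```text
time: 17.03
position: [0.4887, 0.1723, 0.2696]
tool_rot: [0.737, 0.676, 0.002, 0.001]
ft_force: [0.3, -0.5, -0.9]
grip_width: 0.0257
```

```bash
python3 - <<'E'
from h import *
tgt([.46,-.298,.265],85)
E
```

```text
pos [0.4887 0.1723 0.2696] yaw 85.02 shift cm [-47.1    1.23   0.42] turn [ 0.2 -0.1  0. ]
```

Call:
apply_moves(
  series=[
    [-2, 0, 0, 0, 0, 0, 0.1],
    [-5, 0.1, 0, 0, 0, 0, 0.1],
    [-9, 0.2, 0, 0, 0, 0, 0.1],
    [-13, 0.3, 0, 0, 0, 0, 0.1],
    [-16, 0.4, 0, 0, 0, 0, 0.1],
  ],
)

```text
time: 17.45
position: [0.4764, 0.0104, 0.2659]
tool_rot: [0.737, 0.676, -0.001, -0.001]
ft_force: [-0.5, -0.2, -1.0]
grip_width: 0.0254
```

Call:
apply_moves(
  series=[
    [-3.5, 0, 0, 0, 0, 0, 0.1],
    [-7, 0.1, 0, 0, 0, 0, 0.1],
    [-10.5, 0.2, 0, 0, 0, 0, 0.1],
    [-14, 0.3, 0, 0, 0, 0, 0.1],
    [-17, 0.4, 0, 0, 0, 0, 0.1],
  ],
)

```text
time: 17.87
position: [0.4658, -0.159, 0.2659]
tool_rot: [0.738, 0.675, -0.001, -0.002]
ft_force: [0.1, -0.0, -0.9]
grip_width: 0.0252
```

Call:
apply_moves(
  series=[
    [-3.5, 0.1, 0, 0, 0, 0, 0.1],
    [-7, 0.2, 0, 0, 0, 0, 0.1],
    [-10.5, 0.3, 0, 0, 0, 0, 0.1],
    [-13, 0.4, 0, 0, 0, 0, 0.1],
    [-14.1, 0.4, 0, 0, 0, 0, 0.1],
  ],
)

```text
time: 18.28
position: [0.4581, -0.3014, 0.2657]
tool_rot: [0.738, 0.675, -0.001, -0.001]
ft_force: [0.1, -0.8, -0.7]
grip_width: 0.0254
```

Call:
apply_moves(
  series=[
    [0, 0, 0, 0, 0, 0, 0.1],
    [0, 0, 0, 0, 0, 0, 0.1],
  ],
)

```text
time: 18.45
position: [0.4581, -0.2969, 0.2661]
tool_rot: [0.738, 0.675, 0.0, -0.002]
ft_force: [0.4, -0.3, -0.7]
grip_width: 0.0252
```

```bash
python3 - <<'E'
from h import *
tgt([.46,-.298,.0725],85)
im=grab("top","top6")
for w,a,r,uv in nozz(im,174,188,260,268,.072): print(w.round(4),a,round(r,1),np.round(uv,1))
E
```

```text
pos [ 0.4581 -0.2969  0.2661] yaw 84.95 shift cm [-0.15  0.25 19.36] turn [-0.2 -0.2 -0. ]
[0.4938 0.2546] 234.0 9.6 [187.5 243.5]
```

Call:
apply_moves(
  series=[
    [-0.1, 0.2, 3, 0, 0, 0, 0.1],
    [-0.1, 0.2, 6, 0, 0, 0, 0.1],
    [-0.1, 0.2, 9, 0, 0, 0, 0.1],
    [-0.1, 0.2, 12, 0, 0, 0, 0.1],
    [-0.1, 0.2, 14, 0, 0, 0, 0.1],
  ],
)

```text
time: 18.92
position: [0.4599, -0.2957, 0.1252]
tool_rot: [0.736, 0.677, 0.0, -0.002]
ft_force: [0.1, 0.3, -0.9]
grip_width: 0.0256
```

Call:
apply_moves(
  series=[
    [0, 0, 1.6, 0, 0, 0, 0.1],
    [0, 0, 3.2, 0, 0, 0, 0.1],
    [0, 0, 4.4, 0, 0, 0, 0.1],
    [0, 0, 5, 0, 0, 0, 0.1],
    [0, 0, 5.1, 0, 0, 0, 0.1],
  ],
)

```text
time: 19.33
position: [0.4604, -0.297, 0.0756]
tool_rot: [0.737, 0.676, 0.0, -0.002]
ft_force: [-0.2, 0.0, -1.0]
grip_width: 0.0253
```

Call:
apply_moves(
  series=[
    [0, 0, 0.1, 0, 0, 0, 0.1],
    [0, 0, 0.2, 0, 0, 0, 0.1],
    [0, 0, 0.2, 0, 0, 0, 0.1],
  ],
)

```text
time: 19.58
position: [0.4613, -0.2993, 0.0753]
tool_rot: [0.737, 0.676, 0.0, 0.001]
ft_force: [-0.1, 1.1, -1.7]
grip_width: 0.0252
```

Call:
apply_moves(
  series=[
    [0, 0, 0.15, 0, 0, 0, 0.1],
    [0, 0, 0.3, 0, 0, 0, 0.1],
    [0, 0, 0.3, 0, 0, 0, 0.1],
  ],
)

```text
time: 19.83
position: [0.461, -0.2997, 0.0721]
tool_rot: [0.737, 0.676, 0.0, 0.001]
ft_force: [-0.9, 0.7, 1.9]
grip_width: 0.0251
```

Call:
apply_moves(
  series=[
    [0, 0, 0, 0, 0, 0, 0.5],
    [0, 0, 0, 0, 0, 0, 0.5],
    [0, 0, 0, 0, 0, 0, 0.5],
    [0, 0, 0, 0, 0, 0, 0.5],
    [0, 0, 0, 0, 0, 0, 0.5],
  ],
)

```text
time: 20.25
position: [0.4608, -0.2993, 0.0715]
tool_rot: [0.737, 0.676, 0.0, -0.0]
ft_force: [0.6, 0.3, 0.0]
grip_width: 0.0423
```

Call:
apply_moves(
  series=[
    [0, 0, -1, 0, 0, 0, 0.5],
    [0, 0, -4, 0, 0, 0, 0.5],
    [0, 0, -8, 0, 0, 0, 0.5],
    [0, 0, -12, 0, 0, 0, 0.5],
    [0, 0, -16, 0, 0, 0, 0.5],
  ],
)

```text
time: 20.67
position: [0.4604, -0.2989, 0.2337]
tool_rot: [0.737, 0.676, 0.0, -0.0]
ft_force: [0.9, -0.7, 0.2]
grip_width: 0.0435
```

Call:
apply_moves(
  series=[
    [0, 0, -2.5, 0, 0, 0, 0.5],
    [0, 0, -3, 0, 0, 0, 0.5],
    [0, 0, -3, 0, 0, 0, 0.5],
  ],
)

```text
time: 20.92
position: [0.4617, -0.3, 0.2645]
tool_rot: [0.737, 0.676, 0.0, 0.003]
ft_force: [0.2, 0.1, -0.3]
grip_width: 0.0437
```

```bash
python3 - <<'E'
from h import *
tgt([.4938,.2536,.265],85)
E
```

```text
pos [ 0.4617 -0.3     0.2645] yaw 85.02 shift cm [55.43 -1.61 -0.27] turn [0.3 0.2 0. ]
```

Call:
apply_moves(
  series=[
    [3.5, -0.1, 0, 0, 0, 0, 0.5],
    [7, -0.2, 0, 0, 0, 0, 0.5],
    [10.5, -0.3, 0, 0, 0, 0, 0.5],
    [14, -0.4, 0, 0, 0, 0, 0.5],
    [17.5, -0.5, 0, 0, 0, 0, 0.5],
  ],
)

```text
time: 21.33
position: [0.4694, -0.1224, 0.2596]
tool_rot: [0.738, 0.675, -0.001, -0.002]
ft_force: [0.7, 0.8, -0.5]
grip_width: 0.043
```

Call:
apply_moves(
  series=[
    [3.5, -0.1, 0, 0, 0, 0, 0.5],
    [7, -0.2, 0, 0, 0, 0, 0.5],
    [10.5, -0.3, 0, 0, 0, 0, 0.5],
    [14, -0.4, 0, 0, 0, 0, 0.5],
    [17.5, -0.5, 0, 0, 0, 0, 0.5],
  ],
)

```text
time: 21.75
position: [0.4796, 0.0521, 0.2597]
tool_rot: [0.737, 0.676, -0.001, -0.002]
ft_force: [-0.2, 0.7, -0.1]
grip_width: 0.0434
```

Call:
apply_moves(
  series=[
    [3.5, -0.1, 0, 0, 0, 0, 0.5],
    [7, -0.2, 0, 0, 0, 0, 0.5],
    [10.5, -0.3, 0, 0, 0, 0, 0.5],
    [13.5, -0.4, 0, 0, 0, 0, 0.5],
    [16, -0.5, 0, 0, 0, 0, 0.5],
  ],
)

```text
time: 22.17
position: [0.4885, 0.2121, 0.2594]
tool_rot: [0.737, 0.676, -0.002, -0.001]
ft_force: [-0.2, -0.2, -0.7]
grip_width: 0.0436
```

Call:
apply_moves(
  series=[
    [2, -0.1, 0, 0, 0, 0, 0.5],
    [4, -0.1, 0, 0, 0, 0, 0.5],
    [4.4, -0.1, 0, 0, 0, 0, 0.5],
    [4.4, -0.1, 0, 0, 0, 0, 0.5],
    [4.4, -0.1, 0, 0, 0, 0, 0.5],
  ],
)

```text
time: 22.58
position: [0.4921, 0.2533, 0.2601]
tool_rot: [0.737, 0.676, -0.002, -0.001]
ft_force: [-0.6, -0.5, 0.8]
grip_width: 0.0437
```

```bash
python3 - <<'E'
from h import *
tgt([.4938,.2536,.125],85)
s=grab("side"); crop(s,140,90,440,370,2,"s7")
E
```

```text
pos [0.4921 0.2533 0.2601] yaw 85.04 shift cm [ 0.07  0.21 13.51] turn [-0.2  0.1  0. ]
```

View pics/s7.png

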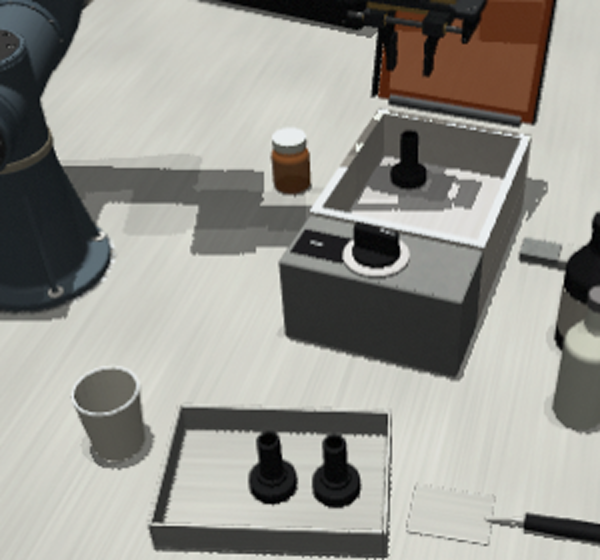

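Two nozzles stand upright in the pan at crop (270,480) and (335,483), and A has not moved. I'll pick A.

Call:
apply_moves(
  series=[
    [0, 0.1, 3, 0, 0, 0, 0.5],
    [0, 0.1, 6, 0, 0, 0, 0.5],
    [0, 0.1, 8.5, 0, 0, 0, 0.5],
    [0, 0.1, 10, 0, 0, 0, 0.5],
    [0, 0.1, 10, 0, 0, 0, 0.5],
  ],
)

```text
time: 23.05
position: [0.4915, 0.2516, 0.1581]
tool_rot: [0.738, 0.675, -0.004, -0.002]
ft_force: [-1.1, -0.8, 0.3]
grip_width: 0.0437
```

Call:
apply_moves(
  series=[
    [0, 0, 1.5, 0, 0, 0, 0.5],
    [0, 0, 3, 0, 0, 0, 0.5],
    [0, 0, 3.4, 0, 0, 0, 0.5],
    [0, 0, 3.4, 0, 0, 0, 0.5],
    [0, 0, 3.4, 0, 0, 0, 0.5],
  ],
)

```text
time: 23.47
position: [0.4946, 0.2536, 0.1284]
tool_rot: [0.737, 0.675, 0.0, 0.0]
ft_force: [0.7, 0.1, -0.1]
grip_width: 0.0434
```

Call:
apply_moves(
  series=[
    [0, 0, 0, 0, 0, 0, 0.1],
    [0, 0, 0, 0, 0, 0, 0.1],
    [0, 0, 0, 0, 0, 0, 0.1],
    [0, 0, 0, 0, 0, 0, 0.1],
    [0, 0, 0, 0, 0, 0, 0.1],
  ],
  newtons=20,
)

```text
time: 23.88
position: [0.4943, 0.254, 0.1282]
tool_rot: [0.737, 0.676, 0.0, 0.0]
ft_force: [-0.6, 0.1, 3.8]
grip_width: 0.0255
```

Call:
apply_moves(
  series=[
    [0, 0, -1, 0, 0, 0, 0.1],
    [0, 0, -3, 0, 0, 0, 0.1],
    [0, 0, -6, 0, 0, 0, 0.1],
    [0, 0, -9, 0, 0, 0, 0.1],
    [0, 0, -12, 0, 0, 0, 0.1],
  ],
)

```text
time: 24.3
position: [0.4935, 0.2538, 0.2491]
tool_rot: [0.737, 0.676, -0.0, -0.0]
ft_force: [0.7, 0.4, -0.3]
grip_width: 0.0255
```

Call:
apply_moves(
  series=[
    [0, 0, -1.5, 0, 0, 0, 0.1],
    [0, 0, -2.2, 0, 0, 0, 0.1],
    [0, 0, -2.2, 0, 0, 0, 0.1],
  ],
)

```text
time: 24.55
position: [0.4947, 0.2542, 0.2717]
tool_rot: [0.737, 0.676, 0.002, 0.001]
ft_force: [0.1, 0.1, -1.7]
grip_width: 0.0256
```

```bash
python3 - <<'E'
from h import *
tgt([.391,-.311,.265],85)
E
```

```text
pos [0.4947 0.2542 0.2717] yaw 85.02 shift cm [-57.21  -5.43   0.56] turn [ 0.2 -0.1  0. ]
```

Call:
apply_moves(
  series=[
    [-2, -0.2, 0, 0, 0, 0, 0.1],
    [-5, -0.5, 0, 0, 0, 0, 0.1],
    [-9, -0.8, 0, 0, 0, 0, 0.1],
    [-13, -1.2, 0, 0, 0, 0, 0.1],
    [-16, -1.5, 0, 0, 0, 0, 0.1],
  ],
)

```text
time: 24.97
position: [0.4629, 0.0937, 0.2678]
tool_rot: [0.737, 0.676, -0.002, -0.001]
ft_force: [-0.3, 0.4, -0.4]
grip_width: 0.0254
```

Call:
apply_moves(
  series=[
    [-3.5, -0.3, 0, 0, 0, 0, 0.1],
    [-7, -0.6, 0, 0, 0, 0, 0.1],
    [-10.5, -1, 0, 0, 0, 0, 0.1],
    [-14, -1.3, 0, 0, 0, 0, 0.1],
    [-17, -1.6, 0, 0, 0, 0, 0.1],
  ],
)

```text
time: 25.38
position: [0.4328, -0.0737, 0.2681]
tool_rot: [0.737, 0.675, -0.001, -0.002]
ft_force: [0.7, -0.7, -1.2]
grip_width: 0.0251
```

Call:
apply_moves(
  series=[
    [-3.5, -0.3, 0, 0, 0, 0, 0.1],
    [-7, -0.6, 0, 0, 0, 0, 0.1],
    [-10.5, -1, 0, 0, 0, 0, 0.1],
    [-14, -1.3, 0, 0, 0, 0, 0.1],
    [-17, -1.6, 0, 0, 0, 0, 0.1],
  ],
)

```text
time: 25.8
position: [0.4023, -0.2416, 0.268]
tool_rot: [0.738, 0.675, -0.0, -0.002]
ft_force: [0.9, 0.1, -0.7]
grip_width: 0.0255
```

Call:
apply_moves(
  series=[
    [-3, -0.3, 0, 0, 0, 0, 0.1],
    [-6, -0.6, 0, 0, 0, 0, 0.1],
    [-7.2, -0.7, 0, 0, 0, 0, 0.1],
    [-7.2, -0.7, 0, 0, 0, 0, 0.1],
    [-7.2, -0.7, 0, 0, 0, 0, 0.1],
  ],
)

```text
time: 26.22
position: [0.3898, -0.3102, 0.2682]
tool_rot: [0.738, 0.675, 0.001, -0.002]
ft_force: [0.6, 0.8, -0.7]
grip_width: 0.0252
```

```bash
python3 - <<'E'
from h import *
tgt([.391,-.311,.0745],85)
E
```

```text
pos [ 0.3898 -0.3102  0.2682] yaw 84.92 shift cm [-0.14  0.17 19.37] turn [-0.1 -0.2 -0.1]
```

Call:
apply_moves(
  series=[
    [0, 0.1, 3, 0, 0, 0, 0.1],
    [0, 0.1, 6, 0, 0, 0, 0.1],
    [0, 0.1, 9, 0, 0, 0, 0.1],
    [0, 0.1, 12, 0, 0, 0, 0.1],
    [0, 0.1, 14, 0, 0, 0, 0.1],
  ],
)

```text
time: 26.63
position: [0.3907, -0.3075, 0.1272]
tool_rot: [0.737, 0.676, 0.0, -0.003]
ft_force: [0.2, -1.1, -1.0]
grip_width: 0.0252
```

Call:
apply_moves(
  series=[
    [0, 0, 1.6, 0, 0, 0, 0.1],
    [0, 0, 3.2, 0, 0, 0, 0.1],
    [0, 0, 4.4, 0, 0, 0, 0.1],
    [0, 0, 5, 0, 0, 0, 0.1],
    [0, 0, 5.1, 0, 0, 0, 0.1],
  ],
)

```text
time: 27.05
position: [0.3911, -0.3088, 0.0775]
tool_rot: [0.737, 0.676, 0.0, -0.002]
ft_force: [-1.0, 1.1, -1.1]
grip_width: 0.025
```

Call:
apply_moves(
  series=[
    [0, 0, 0.1, 0, 0, 0, 0.1],
    [0, 0, 0.2, 0, 0, 0, 0.1],
    [0, 0, 0.2, 0, 0, 0, 0.1],
  ],
)

```text
time: 27.3
position: [0.3919, -0.3113, 0.0772]
tool_rot: [0.737, 0.676, -0.0, 0.001]
ft_force: [0.4, -0.2, -1.6]
grip_width: 0.0253
```

Call:
apply_moves(
  series=[
    [0, 0, 0.15, 0, 0, 0, 0.1],
    [0, 0, 0.3, 0, 0, 0, 0.1],
    [0, 0, 0.3, 0, 0, 0, 0.1],
  ],
)

```text
time: 27.55
position: [0.3917, -0.3117, 0.0742]
tool_rot: [0.737, 0.676, -0.0, 0.001]
ft_force: [-0.6, 0.1, 3.2]
grip_width: 0.0257
```

Call:
apply_moves(
  series=[
    [0, 0, 0, 0, 0, 0, 0.5],
    [0, 0, 0, 0, 0, 0, 0.5],
    [0, 0, 0, 0, 0, 0, 0.5],
    [0, 0, 0, 0, 0, 0, 0.5],
    [0, 0, 0, 0, 0, 0, 0.5],
  ],
)

```text
time: 27.97
position: [0.3915, -0.3113, 0.0735]
tool_rot: [0.737, 0.676, 0.0, -0.0]
ft_force: [0.1, 0.9, -0.5]
grip_width: 0.0424
```

Call:
apply_moves(
  series=[
    [0, 0, -1, 0, 0, 0, 0.5],
    [0, 0, -4, 0, 0, 0, 0.5],
    [0, 0, -8, 0, 0, 0, 0.5],
    [0, 0, -12, 0, 0, 0, 0.5],
    [0, 0, -16, 0, 0, 0, 0.5],
  ],
)

```text
time: 28.38
position: [0.391, -0.3108, 0.2357]
tool_rot: [0.737, 0.676, 0.0, -0.0]
ft_force: [0.5, -1.7, -0.4]
grip_width: 0.0436
```

Call:
apply_moves(
  series=[
    [0, 0, -2.5, 0, 0, 7, 0.5],
    [0, 0, -3, 0, 0, 14, 0.5],
    [0, 0, -3, 0, 0, 20, 0.5],
    [0, 0, -3, 0, 0, 26, 0.5],
    [0, 0, -3, 0, 0, 32, 0.5],
  ],
)

```text
time: 28.8
position: [0.3913, -0.311, 0.2647]
tool_rot: [0.896, 0.444, 0.0, 0.001]
ft_force: [0.0, -0.2, 0.1]
grip_width: 0.0432
```

Call:
apply_moves(
  series=[
    [0, 0, 0, 0, 0, 7, 0.5],
    [0, 0, 0, 0, 0, 14, 0.5],
    [0, 0, 0, 0, 0, 20, 0.5],
    [0, 0, 0, 0, 0, 26, 0.5],
    [0, 0, 0, 0, 0, 32, 0.5],
  ],
)

```text
time: 29.22
position: [0.3913, -0.311, 0.2642]
tool_rot: [0.984, 0.18, 0.0, 0.0]
ft_force: [0.1, -0.2, -0.1]
grip_width: 0.0437
```

Call:
apply_moves(
  series=[
    [0, 0, 0, 0, 0, 7, 0.5],
    [0, 0, 0, 0, 0, 14, 0.5],
    [0, 0, 0, 0, 0, 20, 0.5],
    [0, 0, 0, 0, 0, 26, 0.5],
    [0, 0, 0, 0, 0, 26, 0.5],
  ],
)

```text
time: 29.63
position: [0.3913, -0.311, 0.2641]
tool_rot: [0.999, -0.044, 0.0, 0.0]
ft_force: [-0.1, 0.3, -0.4]
grip_width: 0.0434
```

```bash
python3 - <<'E'
from h import *
k=O-.005*ex-.1985*ey; print(k); tgt([*k,.265],-5)
im=grab("top","top8"); c=[cv2.resize(im[y:y+60,x:x+60],None,fx=9,fy=9,interpolation=cv2.INTER_CUBIC) for x,y in((256,202),)]
t=cv2.resize(im[195:305,335:430],(466,540),interpolation=cv2.INTER_CUBIC); cv2.imwrite("pics/k8.png",cv2.resize(np.hstack([c[0],t]),None,fx=.79,fy=.79))
E
```

```text
[ 0.51301861 -0.02480887]
pos [ 0.3913 -0.311   0.2641] yaw -5.09 shift cm [  9.59 -29.59  -0.09] turn [ 0.  -0.  -0.1]
```

View pics/k8.png

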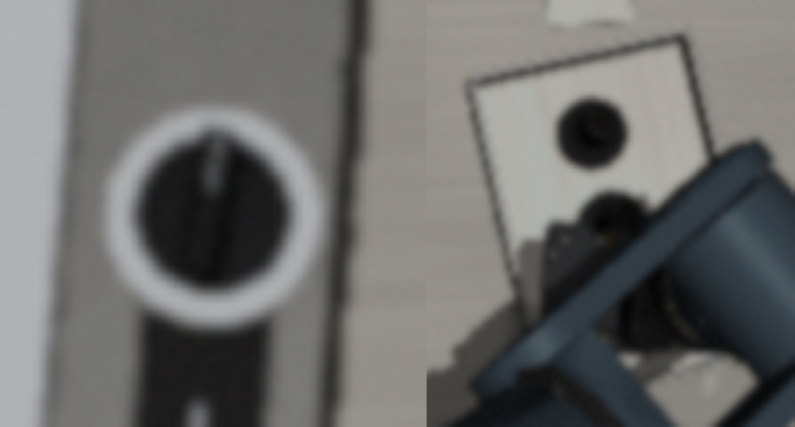

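Two pan nozzles are visible and upright (the third is under the arm). The knob's white line still points to +x, so the reading is about π. I'll go to the knob.

Call:
apply_moves(
  series=[
    [1.2, -3.7, 0, 0, 0, 0, 0.5],
    [2.4, -7.4, 0, 0, 0, 0, 0.5],
    [3.6, -11.1, 0, 0, 0, 0, 0.5],
    [4.8, -14.8, 0, 0, 0, 0, 0.5],
    [4.8, -14.8, 0, 0, 0, 0, 0.5],
  ],
)

```text
time: 30.1
position: [0.453, -0.1619, 0.2638]
tool_rot: [0.999, -0.039, -0.0, -0.002]
ft_force: [-0.2, -1.3, 0.7]
grip_width: 0.0435
```

Call:
apply_moves(
  series=[
    [1.2, -3.7, 0, 0, 0, 0, 0.5],
    [2.4, -7.4, 0, 0, 0, 0, 0.5],
    [3.6, -11.1, 0, 0, 0, 0, 0.5],
    [4.8, -14.8, 0, 0, 0, 0, 0.5],
    [4.8, -14.8, 0, 0, 0, 0, 0.5],
  ],
)

```text
time: 30.52
position: [0.5146, -0.0195, 0.264]
tool_rot: [0.999, -0.039, 0.001, -0.001]
ft_force: [0.1, 0.3, 0.2]
grip_width: 0.0434
```

Call:
apply_moves(
  series=[
    [0, 0, 0, 0, 0, 0, 0.5],
    [0, 0, 0, 0, 0, 0, 0.5],
  ],
)

```text
time: 30.68
position: [0.5126, -0.0251, 0.2636]
tool_rot: [0.999, -0.042, -0.0, 0.0]
ft_force: [-1.1, 0.9, -0.5]
grip_width: 0.0435
```

```bash
python3 - <<'E'
from h import *
tgt([.513,-.0248,.169],-5)
E
```

```text
pos [ 0.5126 -0.0251  0.2636] yaw -4.86 shift cm [ 0.04 -0.04  9.46] turn [0.  0.  0.1]
```

Call:
apply_moves(
  series=[
    [0, 0, 3, 0, 0, 0, 0.5],
    [0, 0, 6, 0, 0, 0, 0.5],
    [0, 0, 7, 0, 0, 0, 0.5],
    [0, 0, 7, 0, 0, 0, 0.5],
    [0, 0, 7, 0, 0, 0, 0.5],
  ],
)

```text
time: 31.1
position: [0.5127, -0.026, 0.1936]
tool_rot: [0.999, -0.044, -0.0, -0.0]
ft_force: [0.6, -0.3, -0.6]
grip_width: 0.0432
```

Call:
apply_moves(
  series=[
    [0, 0, 1, 0, 0, 0, 0.5],
    [0, 0, 2, 0, 0, 0, 0.5],
    [0, 0, 2.3, 0, 0, 0, 0.5],
    [0, 0, 2.3, 0, 0, 0, 0.5],
    [0, 0, 2.3, 0, 0, 0, 0.5],
  ],
)

```text
time: 31.52
position: [0.5129, -0.0247, 0.1705]
tool_rot: [0.999, -0.043, -0.0, -0.0]
ft_force: [-0.5, 0.6, -0.3]
grip_width: 0.0436
```

Call:
apply_moves(
  series=[
    [0, 0, 0, 0, 0, 0, 0.05],
    [0, 0, 0, 0, 0, 0, 0.05],
    [0, 0, 0, 0, 0, 0, 0.05],
    [0, 0, 0, 0, 0, 0, 0.05],
    [0, 0, 0, 0, 0, 0, 0.05],
  ],
  newtons=25,
)

```text
time: 31.93
position: [0.513, -0.0248, 0.1707]
tool_rot: [0.999, -0.043, 0.0, 0.0]
ft_force: [0.4, 0.6, 0.5]
grip_width: 0.0181
```

```bash
python3 - <<'E'
from h import *
tgt([.513,-.0248,.169],-5); o=robot.get_obs(); print(o["moment"],o["ft_force"],o["q"],o["grip_width"])
E
```

```text
pos [ 0.513  -0.0248  0.1707] yaw -4.98 shift cm [ 0.   -0.    0.17] turn [ 0. -0.  0.]
[ 0.02872461  0.00408536 -0.0232333 ] [0.44853243 0.5625843  0.5345651 ] [-2.66139946e-01  4.82335919e-01  1.78108982e+00 -5.03182989e-05
  8.77750783e-01  1.39166664e+00] 0.018132994130904856
```

Call:
apply_moves(
  series=[
    [0, 0, 0, 0, 0, 0, 0.05],
    [0, 0, 0, 0, 0, 0, 0.05],
    [0, 0, 0, 0, 0, 0, 0.05],
  ],
)

```text
time: 32.18
position: [0.513, -0.0251, 0.1707]
tool_rot: [0.999, -0.043, 0.0, 0.0]
ft_force: [0.1, -1.5, 1.4]
grip_width: 0.0136
```

Call:
apply_moves(
  series=[
    [0, 0, 0, 0, 0, -5, 0.05],
    [0, 0, 0, 0, 0, -10, 0.05],
    [0, 0, 0, 0, 0, -16, 0.05],
    [0, 0, 0, 0, 0, -23, 0.05],
    [0, 0, 0, 0, 0, -30, 0.05],
  ],
)

```text
time: 32.6
position: [0.513, -0.0249, 0.1707]
tool_rot: [0.976, 0.219, 0.0, 0.0]
ft_force: [0.2, -0.8, 2.0]
grip_width: 0.014
```

```bash
python3 - <<'E'
from h import *
tgt([.513,-.0248,.169],175); o=robot.get_obs(); print(o["moment"],o["ft_force"],o["grip_width"])
E
```

```text
pos [ 0.513  -0.0249  0.1707] yaw 25.33 shift cm [ 0.01 -0.01  0.17] turn [   0.     0.  -149.7]
[-0.14623205  0.0439899  -0.02170445] [ 0.22016247 -0.83987692  2.0033216 ] 0.01398792214823805
```

Call:
apply_moves(
  series=[
    [0, 0, 0, 0, 0, -7, 0.05],
    [0, 0, 0, 0, 0, -14, 0.05],
    [0, 0, 0, 0, 0, -21, 0.05],
    [0, 0, 0, 0, 0, -28, 0.05],
    [0, 0, 0, 0, 0, -33, 0.05],
  ],
)

```text
time: 33.02
position: [0.5129, -0.0247, 0.1707]
tool_rot: [0.873, 0.487, 0.0, -0.0]
ft_force: [-0.7, -0.2, 1.5]
grip_width: 0.0137
```

Call:
apply_moves(
  series=[
    [0, 0, 0, 0, 0, -7, 0.05],
    [0, 0, 0, 0, 0, -14, 0.05],
    [0, 0, 0, 0, 0, -21, 0.05],
    [0, 0, 0, 0, 0, -28, 0.05],
    [0, 0, 0, 0, 0, -33, 0.05],
  ],
)

```text
time: 33.43
position: [0.5126, -0.0246, 0.1707]
tool_rot: [0.699, 0.715, -0.0, -0.0]
ft_force: [-0.9, -0.6, 1.7]
grip_width: 0.0136
```

Call:
apply_moves(
  series=[
    [0, 0, 0, 0, 0, -7, 0.05],
    [0, 0, 0, 0, 0, -14, 0.05],
    [0, 0, 0, 0, 0, -21, 0.05],
    [0, 0, 0, 0, 0, -28, 0.05],
    [0, 0, 0, 0, 0, -33, 0.05],
  ],
)

```text
time: 33.85
position: [0.5124, -0.0247, 0.1708]
tool_rot: [0.467, 0.884, -0.0, -0.0]
ft_force: [-0.9, -0.9, 3.2]
grip_width: 0.0136
```

Call:
apply_moves(
  series=[
    [0, 0, 0, 0, 0, -7, 0.05],
    [0, 0, 0, 0, 0, -14, 0.05],
    [0, 0, 0, 0, 0, -21, 0.05],
    [0, 0, 0, 0, 0, -28, 0.05],
    [0, 0, 0, 0, 0, -33, 0.05],
  ],
)

```text
time: 34.27
position: [0.5122, -0.0249, 0.1707]
tool_rot: [0.197, 0.98, -0.0, -0.001]
ft_force: [-1.6, -2.0, 2.7]
grip_width: 0.0137
```

```bash
python3 - <<'E'
from h import *
tgt([.513,-.0248,.169],175); o=robot.get_obs(); print(o["moment"],o["ft_force"],o["grip_width"],o["q"])
E
```

```text
pos [ 0.5122 -0.0249  0.1707] yaw 157.32 shift cm [-0.07  0.03  0.17] turn [ -0.   -0.1 -17.7]
[-0.18359351  0.14366445 -0.09874287] [-1.58700485 -2.04364809  2.66743932] 0.013657708227807222 [-2.66424287e-01  4.82053720e-01  1.78167853e+00 -5.22092171e-04
  8.79109742e-01 -1.44103844e+00]
```

Now small steps towards the stop, watching the moment.

Call:
apply_moves(
  series=[
    [0, 0, 0, 0, 0, -5, 0.05],
    [0, 0, 0, 0, 0, -10, 0.05],
    [0, 0, 0, 0, 0, -14, 0.05],
    [0, 0, 0, 0, 0, -16, 0.05],
    [0, 0, 0, 0, 0, -16, 0.05],
  ],
)

```text
time: 34.68
position: [0.5122, -0.025, 0.1707]
tool_rot: [0.061, 0.998, -0.0, -0.001]
ft_force: [-2.9, -2.2, 3.0]
grip_width: 0.0135
```

```bash
python3 - <<'E'
from h import *
tgt([.513,-.0248,.169],175); o=robot.get_obs(); print(o["moment"],o["ft_force"],o["grip_width"])
E
```

```text
pos [ 0.5122 -0.025   0.1707] yaw 173.06 shift cm [-0.07  0.03  0.17] turn [-0.  -0.1 -1.9]
[-0.15739277  0.24933625  0.05215885] [-2.87035437 -2.17728147  2.95625512] 0.013546389612898868
```

Call:
apply_moves(
  series=[
    [0, 0, 0, 0, 0, -1, 0.05],
    [0, 0, 0, 0, 0, -2, 0.05],
    [0, 0, 0, 0, 0, -3, 0.05],
    [0, 0, 0, 0, 0, -4, 0.05],
    [0, 0, 0, 0, 0, -4, 0.05],
  ],
)

```text
time: 35.1
position: [0.5122, -0.025, 0.1707]
tool_rot: [0.026, 1.0, 0.0, -0.001]
ft_force: [-3.5, -2.8, 5.5]
grip_width: 0.0141
```

```bash
python3 - <<'E'
from h import *
tgt([.513,-.0248,.169],175); o=robot.get_obs(); print(o["moment"],o["ft_force"],o["grip_width"])
E
```

```text
pos [ 0.5122 -0.025   0.1707] yaw 176.97 shift cm [-0.08  0.02  0.17] turn [ 0.  -0.1  2. ]
[-0.42813528  0.58721991 -0.47604449] [-3.54542965 -2.78048601  5.45916023] 0.014098584206416073
```

Call:
apply_moves(
  series=[
    [0, 0, 0, 0, 0, -1, 0.05],
    [0, 0, 0, 0, 0, -2, 0.05],
    [0, 0, 0, 0, 0, -2, 0.05],
  ],
)

```text
time: 35.35
position: [0.5123, -0.025, 0.1707]
tool_rot: [0.009, 1.0, 0.0, -0.001]
ft_force: [-3.7, -2.5, 4.7]
grip_width: 0.0143
```

```bash
python3 - <<'E'
from h import *
tgt([.513,-.0248,.169],175); o=robot.get_obs(); print(o["moment"],o["ft_force"],o["grip_width"])
E
```

```text
pos [ 0.5123 -0.025   0.1707] yaw 178.93 shift cm [-0.07  0.02  0.17] turn [ 0.  -0.1  3.9]
[-0.41554736  0.53347017 -0.58605077] [-3.69671909 -2.5159226   4.71588599] 0.014312357793684642
```

Call:
apply_moves(
  series=[
    [0, 0, 0, 0, 0, 0, 0.5],
    [0, 0, 0, 0, 0, 0, 0.5],
    [0, 0, 0, 0, 0, 0, 0.5],
    [0, 0, 0, 0, 0, 0, 0.5],
    [0, 0, 0, 0, 0, 0, 0.5],
  ],
)

```text
time: 35.77
position: [0.5131, -0.0245, 0.1704]
tool_rot: [0.008, 1.0, 0.0, 0.0]
ft_force: [-0.1, -0.4, 0.6]
grip_width: 0.0389
```

Call:
apply_moves(
  series=[
    [0, 0, -2, 0, 0, 0, 0.5],
    [0, 0, -4, 0, 0, 0, 0.5],
    [0, 0, -7, 0, 0, 0, 0.5],
    [0, 0, -10, 0, 0, 0, 0.5],
    [0, 0, -10, 0, 0, 0, 0.5],
  ],
)

```text
time: 36.18
position: [0.5165, -0.0254, 0.276]
tool_rot: [0.008, 1.0, -0.001, 0.006]
ft_force: [0.9, -0.1, 0.0]
grip_width: 0.0437
```

```bash
python3 - <<'E'
from h import *
tgt([.3,-.58,.27],175)
E
```

```text
pos [ 0.5165 -0.0254  0.276 ] yaw 179.04 shift cm [ 20.73 -55.81   0.51] turn [-0.1  0.7  4. ]
```

Call:
apply_moves(
  series=[
    [1.6, 3.5, 0, 0, 0, 0, 0.5],
  ],
)

```text
time: 36.27
position: [0.503, 0.0061, 0.2729]
tool_rot: [0.011, 1.0, -0.002, 0.006]
ft_force: [1.5, 1.2, 0.5]
grip_width: 0.0434
```

I typed the wrong sign for that step. It was harmless, as the gripper is high and clear, so I'll retract in the correct direction.

Call:
apply_moves(
  series=[
    [1.6, -3.5, 0, 0, 0, 0, 0.5],
    [3.2, -7, 0, 0, 0, 0, 0.5],
    [4.8, -10.5, 0, 0, 0, 0, 0.5],
    [6.4, -14, 0, 0, 0, 0, 0.5],
    [7, -16, 0, 0, 0, 0, 0.5],
  ],
)

```text
time: 36.68
position: [0.4231, -0.15, 0.2701]
tool_rot: [0.009, 1.0, -0.0, -0.001]
ft_force: [0.9, 0.9, -0.8]
grip_width: 0.0436
```

Call:
apply_moves(
  series=[
    [1.5, -3.5, 0, 0, 0, 0, 0.5],
    [3, -7, 0, 0, 0, 0, 0.5],
    [4.5, -10.5, 0, 0, 0, 0, 0.5],
    [6, -14, 0, 0, 0, 0, 0.5],
    [7, -16, 0, 0, 0, 0, 0.5],
  ],
)

```text
time: 37.1
position: [0.3509, -0.3105, 0.2703]
tool_rot: [0.01, 1.0, -0.001, 0.0]
ft_force: [-0.1, -0.5, -0.1]
grip_width: 0.0439
```

Call:
apply_moves(
  series=[
    [1.5, -3.5, 0, 0, 0, 0, 0.5],
    [3, -7, 0, 0, 0, 0, 0.5],
    [4.5, -10.5, 0, 0, 0, 0, 0.5],
    [6, -14, 0, 0, 0, 0, 0.5],
    [7, -16, 0, 0, 0, 0, 0.5],
  ],
)

```text
time: 37.52
position: [0.2777, -0.4697, 0.27]
tool_rot: [0.01, 1.0, -0.001, 0.0]
ft_force: [-0.4, 0.5, 0.1]
grip_width: 0.0437
```

Call:
apply_moves(
  series=[
    [1.5, -3.5, 0, 0, 0, 0, 0.5],
    [3, -7, 0, 0, 0, 0, 0.5],
    [4, -11, 0, 0, 0, 0, 0.5],
    [4, -11, 0, 0, 0, 0, 0.5],
    [4, -11, 0, 0, 0, 0, 0.5],
  ],
)

```text
time: 37.93
position: [0.2494, -0.5734, 0.2688]
tool_rot: [0.021, 1.0, -0.002, -0.009]
ft_force: [-0.1, 0.7, -0.6]
grip_width: 0.0436
```

```bash
python3 - <<'E'
from h import *
im=grab("top","top9"); s=grab("side","side9"); print(robot.get_obs()["position"])
k=cv2.resize(im[207:257,261:311],(380,380),interpolation=cv2.INTER_CUBIC); t=cv2.resize(im[195:305,335:430],(328,380),interpolation=cv2.INTER_CUBIC); cv2.imwrite("pics/f9.png",np.hstack([k,t]))
for w,a,r,uv in nozz(im,335,200,430,305,.018): print(w.round(4),a,round(r,1),np.round(uv,1))
print("chamber",nozz(im,174,188,260,262,.072))
E
```

```text
[ 0.25009599 -0.57049551  0.26908048]
[ 0.3924 -0.3108] 196.5 8.5 [387.5 276.5]
[ 0.4612 -0.2984] 200.0 8.5 [382.4 252.9]
[ 0.5307 -0.2855] 201.0 8.5 [377.2 229.2]
chamber []
```

View pics/f9.png

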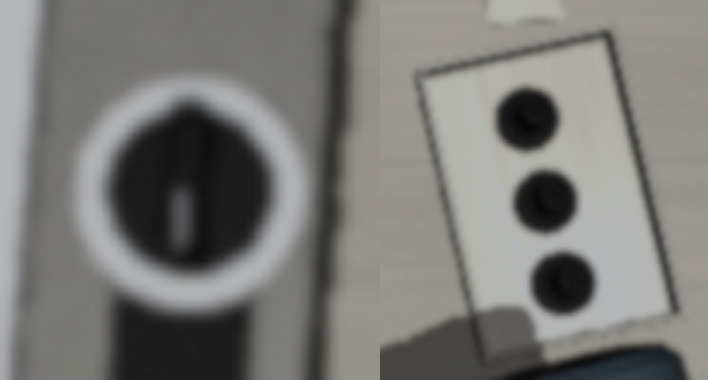

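View pics/side9.png

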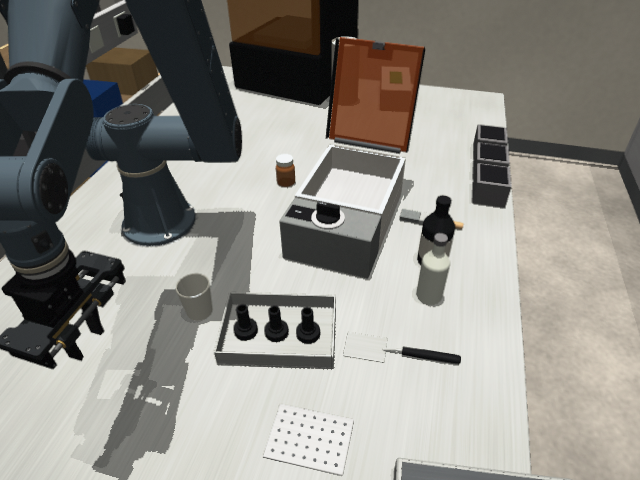

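Everything checks out. The three nozzles stand upright in the pan at (0.392,-0.311), (0.461,-0.298) and (0.531,-0.286). The chamber is empty, the lid is fully open, and the knob line points to the zero mark.

Call:
apply_moves(
  series=[
    [0, 0, 0, 0, 0, 0, 0.5],
    [0, 0, 0, 0, 0, 0, 0.5],
    [0, 0, 0, 0, 0, 0, 0.5],
  ],
)

```text
time: 38.28
position: [0.2505, -0.5707, 0.2705]
tool_rot: [0.019, 1.0, -0.002, -0.009]
ft_force: [-0.3, -0.3, -0.4]
grip_width: 0.0437
```

```bash
python3 -c "
from rig import robot
print(robot.hand_in(), robot.get_obs()['time'])"
```

```text
the job is handed in; nothing more can be done
the job is handed in; nothing more can be done
```

I pressed the lid's catch open, moved all three nozzles from the chamber into the pan, then turned the counter knob back to its zero stop. The job was handed in at about 38 s.

**Last checks (top and side pictures):**
- **Nozzles:** all three stand upright in the pan, about 70 mm apart, and none is left in the chamber.
- **Lid:** it is fully open.
- **Knob:** the white line points to the zero mark. The wrist moment rose to about 0.59 N m at the end of the turn, against knob friction of about 0.05, so it reached the stop.
- **Other things:** they look unmoved by eye; I did not measure them.

**Errors:** while retracting I typed one step with the wrong sign. The gripper moved about 3 cm towards the chamber, high and clear, and touched nothing. No check failed or disagreed.

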